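# Park a power module on the angled rest, then dock it and push it home

### The arm

A 6-joint arm with a two-finger parallel gripper is mounted at the origin on the work surface. World frame = base frame: x ahead of the robot, y to its left, z up, the work surface at z = 0. Lengths are in m, angles in rad, forces in N, time in s.
With the tool pointing down it reaches from about 0.3 to 0.875 m from the base axis. Payload 6.4 kg.
Tool frame: the origin (TCP) lies midway between the tips of the shut fingers; the grasp point (between the pads) lies 19 mm behind it; z points along the fingers, y is the line along which they close (so a half turn about z gives the same grasp; the last joint's range is limited). The gripper opens to 85 mm and grips with 20 to 120 N. Pads are 22 mm wide; open, the fingers measure 114 mm over their backs; the gripper's body (76 mm by 85 mm) begins 54 mm behind the grasp point. The pads swing forward as they close: fully open they stand 13 mm farther back than shut.
Start: joints at [1.1, 0.181, 1.607, -0, 1.354, -0.206], TCP at [0.15, 0.555, 0.231] pointing down, gripper open.
Joint ranges: [-2.99, 2.99], [-0.89, 2.07], [0.3, 2.58], [-1.14, 4.28], [0, 2.63], [-3.12, 3.12]. Speed limits (rad/s): [2.57, 2.57, 3.01, 3.14, 3.14, 3.14].

### API

Orientations are given as a unit quaternion [w, x, y, z].
In Python, from bench import ctrl gives the robot as it stands. The module is installed in compiled form; this text tells all that it offers.
- The arm moves only by the tool move_arm, never from a script. Its argument "plan" is one flat list of numbers, 6 for each row, row after row: the shift along the world's x, y, z in units of 50 mm (1.0 is 50 mm), then the turn, a rotation vector about the world's x, y, z in rad. A call has 1 to 10 rows; each row is the pose to reach, as a shift and turn from the pose commanded when the call began; what a row does not reach only later rows make up. A row lasts 1/8 s, in which the tool goes at most 62.5 mm and 10.7 degrees, less where a joint would pass 70% of its speed; a pose out of reach is approached as far as the arm can. A call with a gripper value outside its range is refused whole. "grip" is the finger opening in mm, from 0 to 85.4, set as the call begins (left out, the last holds). The fingers move at their own pace and stop on an object; the grip force is fixed at half the most. Time passes only in rows, so rows that repeat a pose let the fingers close. It gives the time, the measured TCP pose, the force, the opening and the grip force at its end, in the units of the state.
- ctrl.get_obs(): the state, without advancing time (a new reading comes with each control period).
- ctrl.camera(name): name is "scene" or "top"; returns a dict with "pixels" (420x560x3 uint8, red, green, blue), "fx", "fy", "cx", "cy" (pixels), "origin" and "attitude" of the camera in the world. Camera axes: x right, y down, z forward; pixel columns grow to the right and rows downward; lengths in m; the calibration is good to about 2 mm. A picture is of the moment at which its call begins. There is no depth.
- ctrl.hand_in(): hands the job in; it is judged then, once.
The state is a dict: "time_s": time; "q": joint angles; "dq": joint speeds; "joint_efforts": joint torques, N m; "eef_pos": TCP position; "eef_rot": TCP orientation; "wrist_force": force on the tool from outside, world axes, zero at the start; "torque": the same for the moment, N m; "opening": opening from 0.0 (shut) to 1.0 (fully open); "grasp_force": force on a finger pad.
Only numpy, scipy, OpenCV 4.12 (cv2) and the standard library are available. Lean on these libraries where they do the work, as an engineer would, in place of code of your own. Each camera call takes 0.05 s, during which the arm holds its last target. There are 200 camera calls.

### The job

Park the white power module, now lying on its side, on the angled rest: leaning up the ramp, foot on the ledge, top end uppermost, and let go. Then take it again, stand it upright between the guides at the front of the charging dock, front panel facing out, about five centimetres short of the back plate, and let go. Finally push it back until it is fully home against the back plate, leaving everything else on the bench where it is.

Things in the scene. Friction and masses are not known exactly. Their poses are not given: they have to be found in the camera images.
- module_mid (a point): Centre of the power module: a plain white block 100 mm long, 64 deep, 40 thick, about 0.4 kg. Its axes: y along the length to the TOP end (a thin grey band runs round it 10 mm from that end), x along the depth from front panel to rear, z along the thickness. It starts lying flat, z up, top end roughly to +y, front panel roughly towards the robot. It can be gripped anywhere.
- module_front (a point): Centre of the module's front panel (black window, two small keys, a steel strip), 32 mm from the module's centre.
- module_top (a point): Centre of the module's top end face, 50 mm from the module's centre.
- rest: Angled rest, fixed: a 50 mm wide, 80 mm long aluminium ramp on an 80 x 150 x 8 mm dark base. Origin: centre of the underside. The ramp rises at 45 degrees to the rest's +y; at its foot a 40 mm ledge stands square to it, making a trough without side walls. The trough's corner is 35 mm to -y of the origin and 30 mm up, the ramp's upper edge 87 mm up.
- rest_seat (a point): Where the module's centre is when parked: a 100 x 64 face flat on the ramp, foot end on the ledge, length up the ramp, depth across it (14 mm to -y of the rest's origin, 79 mm up). The 64 mm deep module overhangs the ramp 7 mm on both sides, so fingers can straddle it. Axes are the rest's (level, not sloping).
- dock: Grey charging dock, fixed, 160 x 100 mm, open to its -x. Origin: centre of the underside; x points to the back plate. Plain floor 10 mm up. Two guides, tops 40 mm above the bench, 48 mm apart, run from 50 mm before the origin to the back plate and flare out in front over 25 mm. The plate's face is 70 mm behind the origin, its top 90 mm up. No latch or spring.
- bay_home (a point): Where the module's centre is when it stands fully home (38 mm behind the dock's origin, 60 mm above the bench). Axes are the dock's. The module then has its top end up, its front panel to the dock's -x and its 40 mm thickness across the 48 mm gap. The floor is not slippery (2 to 4 N to slide it): pushed at or above half its height the module tips instead of sliding, so push slowly with the tips just over the guides.
- breadboard: Bystander, loose, to be left alone: white solderless breadboard, 55 x 165 x 10 mm. Origin at the centre of its underside.
- multimeter: Bystander, loose, to be left alone: black handheld multimeter lying flat, 75 x 150 x 36 mm. Origin at the centre of its underside.
- spool: Bystander, loose, to be left alone: steel spool, a drum 68 mm across and 45 mm high. Origin at the centre of its underside.
- parts_tray: Bystander, loose, to be left alone: grey open tray, 70 x 120 x 35 mm. Origin at the centre of its underside.
- screwdriver: Bystander, loose, to be left alone: black-handled screwdriver, 180 mm long, lying across in front of the robot. Origin near its middle.
- heat_sink: Bystander, loose, to be left alone: finned aluminium heat sink, 45 x 100 x 28 mm. Origin at the centre of its underside.

How it is judged:
On the way, in this order (a step that is already met when the one before it is completed fails the run):
1. the module is parked on the angled rest, leaning up the ramp with its top end up, and let go (distance between module_mid and rest_seat below 0.015 m and angle between module_mid's own y axis and vertical between 0.64 and 0.93 rad and contact force between module and rest above 0.5 N and contact force between the fingers and module below 0.05 N and linear speed of module below 0.02 m/s), for 0.3 s.
2. the module stands upright between the guides, front panel outwards, 15 to 80 mm short of home, and let go (x of module_mid in the frame of bay_home between -0.08 and -0.015 m and angle between module_mid's own y axis and vertical below 0.1 rad and x of module_front in the frame of bay_home below -0.025 m and angle between the x axis of module_mid and the x axis of bay_home, either way round below 0.12 rad and y of module_mid in the frame of bay_home between -0.008 and 0.008 m and z of module_mid in the frame of bay_home between -0.004 and 0.004 m and contact force between the fingers and module below 0.05 N and linear speed of module below 0.02 m/s), for 0.3 s.
At the end, for the whole second after the job is handed in: The module stands upright in the dock (within 0.1 rad), top end up, front panel to the open side, on the dock floor between the guides, within 4 mm of home against the back plate, at rest and not touched (x of module_mid in the frame of bay_home between -0.004 and 0.004 m and angle between module_mid's own y axis and vertical below 0.1 rad and x of module_front in the frame of bay_home below -0.025 m and angle between the x axis of module_mid and the x axis of bay_home, either way round below 0.12 rad and y of module_mid in the frame of bay_home between -0.008 and 0.008 m and z of module_mid in the frame of bay_home between -0.004 and 0.004 m and linear speed of module below 0.02 m/s).
It fails at once if another thing on the bench is moved by more than 30 mm (distance of any of breadboard, multimeter, spool, parts_tray, screwdriver, heat_sink from where it was at the start of the episode above 0.03 m).
It also fails if it takes over 72 s, if anything falls off the work surface, if the arm or the gripper's body presses on something with over 40 N, if the wrist force passes 120 N, or if a joint passes its speed limit or range.

## Working session

There is one attempt and no reset: what is moved stays moved. The work goes in short steps, Python scripts to look and compute and a tool call to move; the robot and the scene stay as the last step left them, time stands still between calls to the robot, and variables do not carry over. Pictures are saved under pics/ and viewed, at most 10 in all, crops included, and the job is handed in when it is done.

Besides the shell and the picture viewer there is one more tool, called as name(argument=value, ...) on one line, values as JSON. move_arm: Moves the arm, as the interface text tells. Its arguments: {"type":"object","properties":{"plan":{"type":"array"},"grip":{"type":"number"}},"required":["plan"]}

```bash
mkdir -p pics
cat > h.py <<'E'
import numpy as np, cv2
from bench import ctrl
from scipy.spatial.transform import Rotation as R
def rot(a):
    a=np.array(a)
    return a if a.shape==(3,3) else R.from_quat(a,scalar_first=True).as_matrix()
def cast(c,u,v,z):
    d=rot(c["attitude"])@np.array([(u-c["cx"])/c["fx"],(v-c["cy"])/c["fy"],1]); o=np.array(c["origin"])
    return o+d*(z-o[2])/d[2]
def proj(c,p):
    q=rot(c["attitude"]).T@(np.array(p)-np.array(c["origin"])); return c["fx"]*q[0]/q[2]+c["cx"],c["fy"]*q[1]/q[2]+c["cy"]
def save(c,n,crop=None,s=1):
    im=c["pixels"][:,:,::-1]
    if crop: x0,y0,x1,y1=crop; im=im[y0:y1,x0:x1]
    cv2.imwrite("pics/"+n,cv2.resize(im,None,fx=s,fy=s,interpolation=cv2.INTER_CUBIC))
E
python3 - <<'E'
from h import *
for n in("scene","top"):
    c=ctrl.camera(n); save(c,n+"0.png",s=1.4); np.save(n+"0.npy",c,allow_pickle=True)
    print(n,c["fx"],c["cx"],c["cy"],c["origin"],rot(c["attitude"]).round(3).tolist())
print(ctrl.get_obs())
E
```

```text
scene 405.8705797589603 274.52116881319773 213.0812043569287 [ 1.24529004 -0.08816675  0.6440608 ] [[0.14, 0.624, -0.769], [0.99, -0.1, 0.099], [-0.015, -0.775, -0.632]]
top 465.17426656492637 280.6386251458267 206.11303551460082 [0.42074152 0.01131223 1.09504764] [[-0.022, -0.99, 0.14], [-1.0, 0.022, 0.002], [-0.005, -0.139, -0.99]]
{'time_s': 0.1, 'q': array([ 1.09968357e+00,  1.81464789e-01,  1.60791226e+00, -6.50972258e-06,
        1.35384303e+00, -2.06288120e-01]), 'dq': array([ 0.00056934, -0.0034587 , -0.00155557, -0.00010719,  0.00172123,
        0.00053037]), 'joint_efforts': array([ 1.56918493e-03, -4.45867431e+01, -3.52243388e+01, -2.23182496e-04,
        4.02413032e-03,  1.76972975e-05]), 'eef_pos': array([0.15024157, 0.55449423, 0.23047331]), 'eef_rot': array([-2.67367652e-04,  1.32024987e-01,  9.91246055e-01, -7.68538155e-04]), 'wrist_force': array([0.0634027 , 0.04743456, 0.55519877]), 'torque': array([-0.03688856,  0.05225267,  0.02447557]), 'grasp_force': 0.0, 'opening': 1.0000657996840616}
```

View pics/scene0.png

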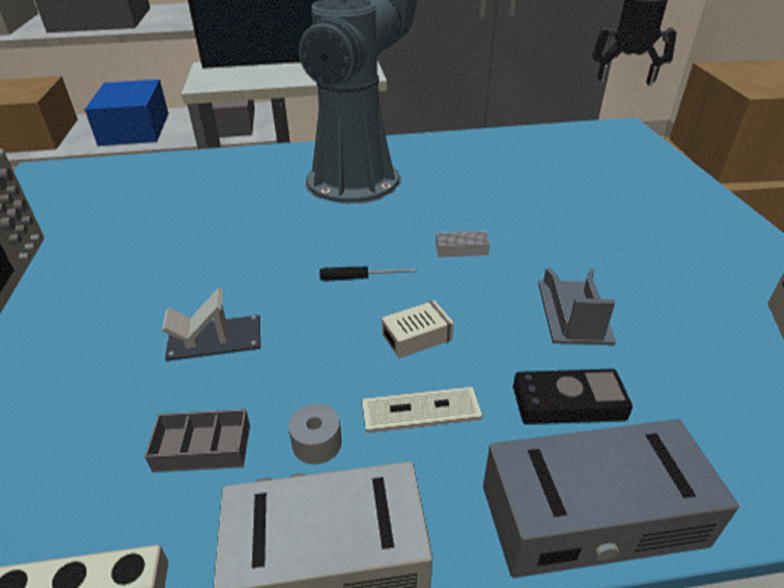

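View pics/top0.png

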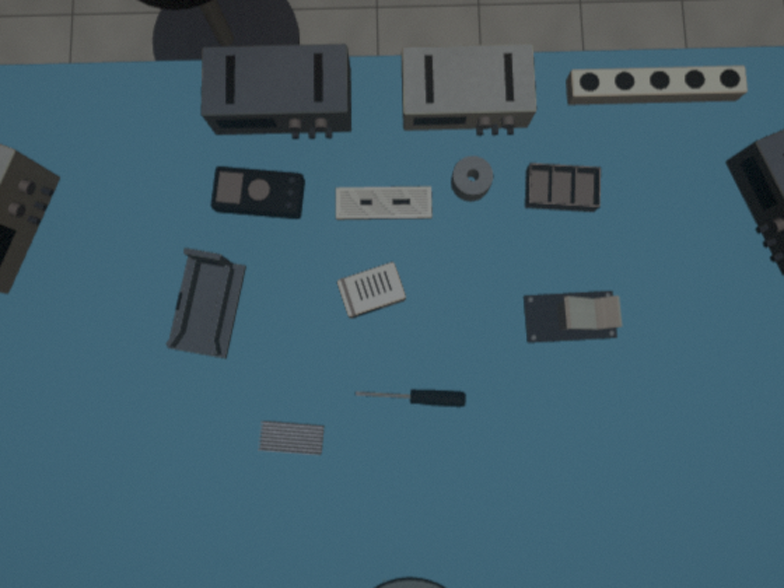

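The scene view shows the module at about (418,328), the rest at (212,325) and the dock at (578,308). In the top view (784 px wide) they are at (371,289), (571,317) and (207,305). World +y is to the left in the top view, and the dock opens towards the robot. Next I'll measure corners.

Run:
```python
from h import *
c=np.load("top0.npy",allow_pickle=True).item(); im=c["pixels"]; hsv=cv2.cvtColor(im,cv2.COLOR_RGB2HSV)
def region(box,mask):
    m=np.zeros(mask.shape,np.uint8); x0,y0,x1,y1=[int(b/1.4) for b in box]; m[y0:y1,x0:x1]=mask[y0:y1,x0:x1]
    m=cv2.morphologyEx(m,cv2.MORPH_CLOSE,np.ones((5,5)))
    k=max(cv2.findContours(m,0,2)[0],key=cv2.contourArea); return k
nb=((hsv[...,1]<100)*255).astype(np.uint8)
br=((hsv[...,1]<100)&(hsv[...,2]>115)).astype(np.uint8)*255
for name,box,m,z in(("mod",(325,250,420,330),br,.04),("modall",(325,250,420,330),nb,.02),("rest",(505,270,640,360),nb,.008),("dock",(150,235,260,375),nb,.01)):
    k=region(box,m); r=cv2.minAreaRect(k); b=cv2.boxPoints(r)
    print(name,r); 
    for p in b: print("   ",(p*1.4).round(0),cast(c,*p,z).round(4)[:2])
    if name in("dock","rest"): print((cv2.approxPolyDP(k,2.5,True)[:,0]*1.4).round().tolist()); 
    if name in("dock","rest"): print([cast(c,*p,z).round(3)[:2].tolist() for p in cv2.approxPolyDP(k,2.5,True)[:,0]])
b=im.copy()
a=cv2.resize(im[165:265,110:190,::-1],None,fx=5,fy=5,interpolation=2); b=cv2.resize(im[195:255,365:455,::-1],None,fx=4,fy=4,interpolation=2)
o=np.zeros((500,780,3),np.uint8); o[:,:400]=a; o[:240,410:770]=b
d=cv2.resize(im[180:235,230:300,::-1],None,fx=4,fy=4,interpolation=2); o[260:480,410:690]=d
cv2.imwrite("pics/crops.png",cv2.convertScaleAbs(o,alpha=1.5))
```

```text
mod ((265.0499572753906, 205.6499786376953), (27.828041076660156, 43.955657958984375), 71.56504821777344)
    [336. 279.] [0.5871 0.1067]
    [394. 260.] [0.6173 0.0103]
    [406. 297.] [ 0.5556 -0.0085]
    [348. 316.] [0.5258 0.0873]
modall ((265.04998779296875, 206.65000915527344), (30.35786247253418, 44.588111877441406), 71.56504821777344)
    [335. 279.] [0.5905 0.1102]
    [394. 259.] [0.6218 0.0105]
    [407. 300.] [ 0.5532 -0.0104]
    [348. 319.] [0.5224 0.0885]
rest ((409.3246154785156, 225.66712951660156), (33.74277114868164, 69.21998596191406), 86.98721313476562)
    [523. 295.] [ 0.5583 -0.2058]
    [620. 290.] [ 0.5633 -0.3689]
    [623. 337.] [ 0.484  -0.3674]
    [526. 342.] [ 0.4791 -0.2061]
[[619.0, 295.0], [612.0, 291.0], [525.0, 295.0], [528.0, 342.0], [615.0, 337.0], [622.0, 326.0]]
[[0.554, -0.366], [0.561, -0.355], [0.557, -0.208], [0.48, -0.209], [0.484, -0.354], [0.502, -0.367]]
dock ((146.92037963867188, 216.3009490966797), (46.03395462036133, 73.59367370605469), 10.823012351989746)
    [164. 347.] [0.4833 0.3958]
    [184. 246.] [0.6543 0.3675]
    [247. 258.] [0.631  0.2596]
    [228. 359.] [0.4609 0.29  ]
[[183.0, 248.0], [186.0, 265.0], [165.0, 343.0], [171.0, 349.0], [225.0, 357.0], [245.0, 266.0], [231.0, 263.0], [220.0, 253.0]]
[[0.652, 0.368], [0.622, 0.363], [0.491, 0.395], [0.481, 0.385], [0.465, 0.294], [0.618, 0.263], [0.623, 0.287], [0.64, 0.306]]
```

View pics/crops.png

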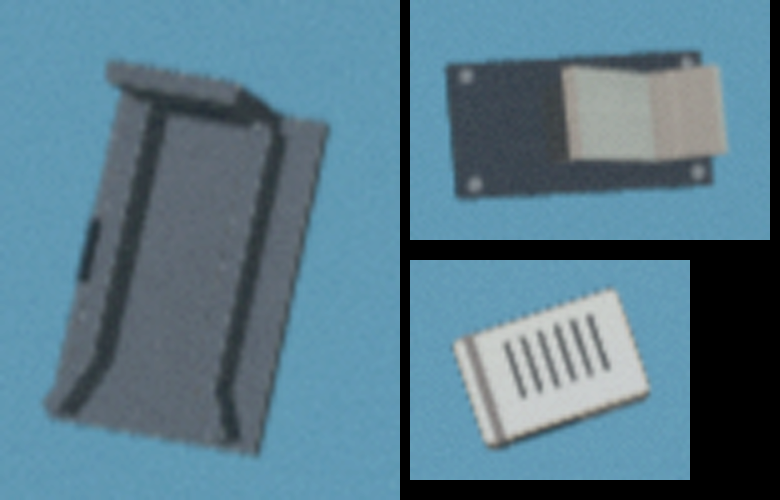

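The crops show clear edges. The module is at (0.571, 0.049), yaw 17.4°. The rest origin is at (0.5205, -0.2815), yaw 1.5°. The dock origin is at about (0.551, 0.327), yaw -11°. Moving above the module.

move_arm(plan=[8.42,-10.1,-1.6,0,0,-1.0,8.42,-10.1,-1.6,0,0,-1.0,8.42,-10.1,-1.6,0,0,-1.0,8.42,-10.1,-1.6,0,0,-1.0,8.42,-10.1,-1.6,0,0,-1.0,8.42,-10.1,-1.6,0,0,-1.0,8.42,-10.1,-1.6,0,0,-1.0,8.42,-10.1,-1.6,0,0,-1.0,8.42,-10.1,-1.6,0,0,-1.0,8.42,-10.1,-1.6,0,0,-1.0], grip=85)

```text
time_s: 1.35
eef_pos: [0.5486, 0.0766, 0.1553]
eef_rot: [-0.0, 0.591, 0.807, -0.0]
wrist_force: [0.1, 1.2, 1.1]
opening: 0.991
grasp_force: 0.0
```

move_arm(plan=[0,0,0,0,0,0])

```text
time_s: 1.48
eef_pos: [0.5495, 0.0747, 0.1547]
eef_rot: [-0.0, 0.593, 0.805, -0.0]
wrist_force: [-1.1, 0.8, 0.0]
opening: 0.999
grasp_force: 0.0
```

move_arm(plan=[0.44,-0.51,0,0,0,0,0.44,-0.51,-1,0,0,0,0.44,-0.51,-1.8,0,0,0,0.44,-0.51,-2.4,0,0,0,0.44,-0.51,-2.8,0,0,0,0.44,-0.51,-3.02,0,0,0,0.44,-0.51,-3.02,0,0,0])

```text
time_s: 2.35
eef_pos: [0.5696, 0.0532, 0.0046]
eef_rot: [-0.0, 0.591, 0.807, -0.0]
wrist_force: [0.5, 0.6, 0.7]
opening: 0.996
grasp_force: 0.0
```

Run:
```python
from h import *
c=ctrl.camera("scene"); save(c,"s1.png",(230,180,400,300),4.5)
o=ctrl.get_obs(); print(o["eef_pos"],o["wrist_force"],o["q"])
```

```text
[0.57025298 0.0530401  0.00539569] [ 0.347063   -0.59805874  0.0962097 ] [-1.14429054e-01  4.77113448e-01  1.74071000e+00  1.74104992e-05
  9.22920774e-01 -4.20622610e-01]
```

View pics/s1.png

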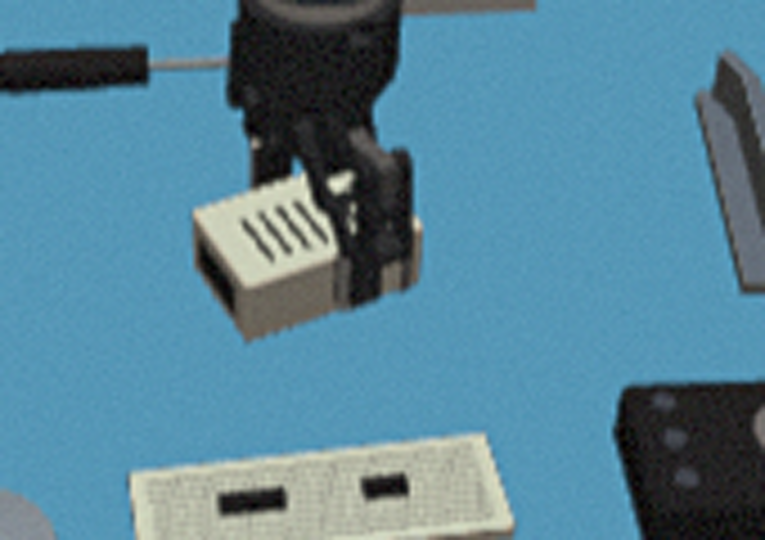

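Run:
```python
from h import *
c=np.load("scene0.npy",allow_pickle=True).item()
for p in((243,285),(195,210),(420,225)):
  print(cast(c,230+p[0]/4.5,180+p[1]/4.5,.04).round(4))
print(cast(c,230+248/4.5,180+340/4.5,0).round(4))
im=c["pixels"];h=cv2.cvtColor(im,cv2.COLOR_RGB2HSV)
m=((h[...,1]<80)&(h[...,2]>185)).astype(np.uint8)*255
z=np.zeros_like(m);z[205:260,265:330]=m[205:260,265:330]
k=max(cv2.findContours(z,0,2)[0],key=cv2.contourArea)
for p in cv2.approxPolyDP(k,2,True)[:,0]: print(p,cast(c,*map(float,p),.04).round(4))
t=np.array([.5702,.053,.013]);print([ (np.array(proj(c,t+s*.0425*np.array([.955,.296,0])))-[230,180])*4.5 for s in(1,-1)])
print([ (np.array(proj(c,q))-[230,180])*4.5 for q in ([.6173,.0103,.04],[.5871,.1067,.04],[.5556,-.0085,.04])])
```

```text
[0.6155 0.0121 0.04  ]
[ 0.5578 -0.0032  0.04  ]
[0.5865 0.1057 0.04  ]
[0.6132 0.0149 0.    ]
[318 231] [0.5879 0.0932 0.04  ]
[306 217] [0.5358 0.0765 0.04  ]
[273 227] [ 0.5588 -0.0041  0.04  ]
[284 242] [0.6114 0.0127 0.04  ]
[array([348.58652758, 306.64904188]), array([270.50078764, 205.39807801])]
[array([239.945246  , 287.92130804]), array([422.2340144 , 225.55915463]), array([183.90740517, 208.31690275])]
```

move_arm(plan=[0,-0.05,-0.05,0,0,0,0,-0.05,-0.05,0,0,0,0,-0.05,-0.05,0,0,0,0,-0.05,-0.05,0,0,0,0,-0.05,-0.05,0,0,0,0,-0.05,-0.05,0,0,0], grip=40)

```text
time_s: 3.15
eef_pos: [0.571, 0.0501, 0.0035]
eef_rot: [0.001, 0.591, 0.807, 0.001]
wrist_force: [0.1, -0.5, 5.8]
opening: 0.744
grasp_force: 68.0
```

move_arm(plan=[0,0,0,0,0,0,0,0,0,0,0,0])

```text
time_s: 3.4
eef_pos: [0.571, 0.0501, 0.0035]
eef_rot: [0.001, 0.591, 0.807, 0.001]
wrist_force: [-1.0, -0.3, 5.6]
opening: 0.745
grasp_force: 68.0
```

Run:
```python
from h import *
e=lambda a,d:R.from_euler(a,d,degrees=True)
print((e('z',1.5)*e('x',45)*e('z',-17.3)).as_rotvec())
```

```text
[ 0.77720873  0.12866607 -0.26140387]
```

move_arm(plan=[0,0,1,0,0,0,0,0,2,0,0,0,0,0,3,0,0,0,0,0,4,0,0,0,0,0,4,0,0,0])

```text
time_s: 4.03
eef_pos: [0.5721, 0.0503, 0.2066]
eef_rot: [0.003, 0.591, 0.807, 0.002]
wrist_force: [0.1, 1.3, -4.6]
opening: 0.739
grasp_force: 69.8
```

move_arm(plan=[-1.02,-1,0,0.155,0.026,-0.052,-1.02,-2,0,0.31,0.052,-0.104,-1.02,-3,0,0.466,0.077,-0.157,-1.02,-4,0,0.62,0.103,-0.21,-1.02,-5,0,0.777,0.129,-0.261,-1.02,-6,0,0.777,0.129,-0.261,-1.02,-7,0,0.777,0.129,-0.261,-1.02,-7.6,0,0.777,0.129,-0.261,-1.02,-7.6,0,0.777,0.129,-0.261,-1.02,-7.6,0,0.777,0.129,-0.261])

```text
time_s: 5.28
eef_pos: [0.5183, -0.3284, 0.2004]
eef_rot: [-0.275, 0.643, 0.663, 0.268]
wrist_force: [-0.3, -0.3, -4.4]
opening: 0.743
grasp_force: 70.1
```

Run:
```python
from h import *
o=ctrl.get_obs(); print(o["eef_pos"],o["q"].round(2)); M=rot(o["eef_rot"]); print(M.round(3))
```

```text
[ 0.51827319 -0.32839905  0.20036978] [-0.97  0.7   1.15  0.43  1.96 -0.97]
[[-0.021  1.    -0.02 ]
 [ 0.705  0.029  0.709]
 [ 0.709  0.001 -0.705]]
```

move_arm(plan=[0.05,0.36,-1,0,0,0,0.05,0.36,-1.7,0,0,0,0.05,0.36,-2.03,0,0,0,0.05,0.36,-2.03,0,0,0,0.05,0.56,-2.23,0,0,0,0.05,0.7,-2.37,0,0,0,0.05,0.76,-2.43,0,0,0,0.05,0.76,-2.43,0,0,0])

```text
time_s: 6.28
eef_pos: [0.5213, -0.2912, 0.0809]
eef_rot: [-0.274, 0.643, 0.663, 0.267]
wrist_force: [0.0, -0.4, -3.7]
opening: 0.737
grasp_force: 70.0
```

Run:
```python
from h import *
c=ctrl.camera("scene"); save(c,"s2.png",(100,180,230,280),5.5)
o=ctrl.get_obs(); print(o["eef_pos"],o["wrist_force"]); print(proj(c,[.521,-.2955,.079]))
```

```text
[ 0.52135248 -0.29161316  0.08103884] [-1.06771829  0.39945162 -3.96840412]
(np.float64(139.20107944219515), np.float64(216.16903303337247))
```

View pics/s2.png

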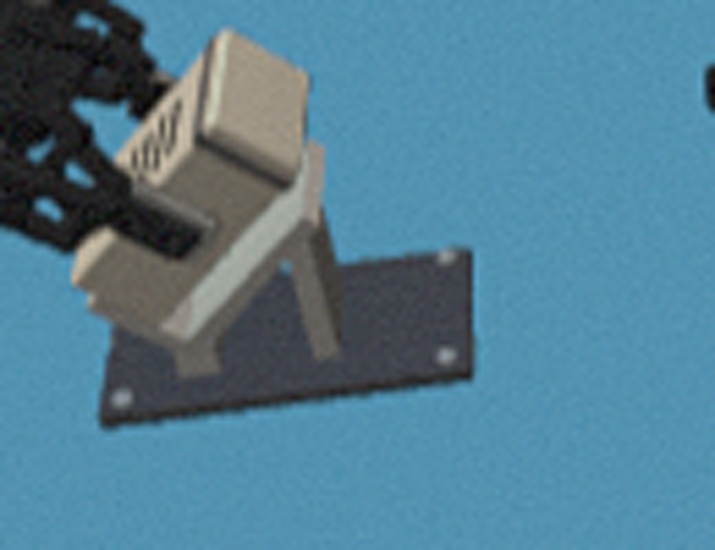

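The module hangs aligned over the ramp, about 12 mm off it. The foot end is at the lower left (85,270) and the banded top is at (250,90).

move_arm(plan=[0,0.05,-0.08,0,0,0,0,0.1,-0.15,0,0,0,0,0.15,-0.21,0,0,0,0,0.15,-0.21,0,0,0,0,0.15,-0.21,0,0,0])

```text
time_s: 6.95
eef_pos: [0.5213, -0.2841, 0.0703]
eef_rot: [-0.274, 0.643, 0.663, 0.267]
wrist_force: [0.0, 0.2, -4.1]
opening: 0.741
grasp_force: 70.0
```

move_arm(plan=[0,0,-0.03,0,0,0,0,0,-0.06,0,0,0,0,0,-0.06,0,0,0])

```text
time_s: 7.32
eef_pos: [0.5215, -0.2838, 0.0684]
eef_rot: [-0.274, 0.643, 0.663, 0.268]
wrist_force: [-1.9, 2.5, 4.8]
opening: 0.74
grasp_force: 70.6
```

move_arm(plan=[0,0,-0.03,0,0,0,0,0,-0.04,0,0,0,0,0,-0.04,0,0,0])

```text
time_s: 7.7
eef_pos: [0.5215, -0.2837, 0.0683]
eef_rot: [-0.274, 0.642, 0.664, 0.268]
wrist_force: [-3.9, 4.8, 15.7]
opening: 0.743
grasp_force: 71.4
```

move_arm(plan=[0,0,0.03,0,0,0,0,0,0.03,0,0,0,0,0,0.03,0,0,0,0,0,0.03,0,0,0,0,0,0.03,0,0,0,0,0,0.03,0,0,0], grip=85)

```text
time_s: 8.45
eef_pos: [0.5212, -0.2841, 0.0667]
eef_rot: [-0.274, 0.643, 0.663, 0.267]
wrist_force: [0.2, -0.6, -0.1]
opening: 1.0
grasp_force: 0.0
```

move_arm(plan=[0,-0.4,0.4,0,0,0,0,-1,1,0,0,0,0,-1.8,1.8,0,0,0,0,-2,2.4,0,0,0,0,-2,2.4,0,0,0])

```text
time_s: 9.07
eef_pos: [0.5219, -0.3862, 0.1895]
eef_rot: [-0.271, 0.644, 0.664, 0.267]
wrist_force: [0.1, 0.7, -0.6]
opening: 1.001
grasp_force: 0.0
```

Run:
```python
from h import *
c=ctrl.camera("scene"); save(c,"s3.png",(90,170,230,280),5.5)
np.save("s3.npy",c,allow_pickle=True)
o=ctrl.get_obs(); print(o["eef_pos"],o["q"].round(2))
e=lambda a,d:R.from_euler(a,d,degrees=True)
M=rot(o["eef_rot"])
# target tool: z=-(module y)=rest(0,-.707,-.707), y = rest x
a=np.deg2rad(1.6); x=np.array([np.cos(a),np.sin(a),0]); yv=np.array([-np.sin(a),np.cos(a),0])
z=(-yv-[0,0,1])/2**.5; T=np.column_stack([np.cross(x,z),x,z])
print(R.from_matrix(T@M.T).as_rotvec())
```

```text
[ 0.52142401 -0.38473587  0.18740031] [-1.    0.81  1.    0.41  2.01 -0.99]
[-1.56804272 -0.04166973 -0.00394729]
```

View pics/s3.png

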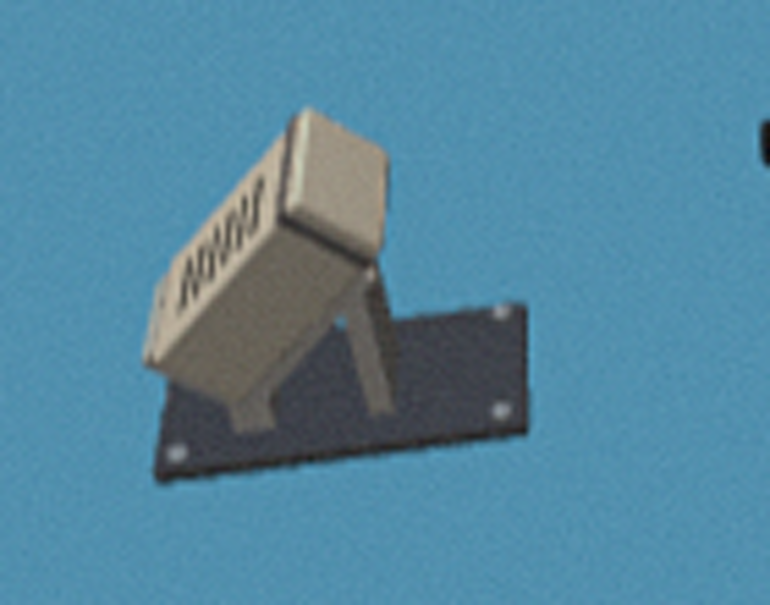

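The module is seated on the ramp with its top end up (around (330,170)) and its foot on the ledge. Now I'll turn the tool so it points down the ramp.

move_arm(plan=[0,0.4,0.8,-0.18,-0.005,0,0,0.8,1.4,-0.36,-0.01,0,0,1.2,1.4,-0.54,-0.015,0,0,1.6,1.4,-0.72,-0.02,0,0,2.0,1.4,-0.9,-0.025,0,0,2.4,1.4,-1.08,-0.03,-0.002,0,2.8,1.4,-1.26,-0.035,-0.003,0,3.2,1.4,-1.44,-0.04,-0.004,0,3.7,1.4,-1.568,-0.042,-0.004,0,3.7,1.4,-1.568,-0.042,-0.004])

```text
time_s: 10.38
eef_pos: [0.5198, -0.1949, 0.2526]
eef_rot: [0.271, 0.642, 0.666, -0.267]
wrist_force: [-0.1, 0.5, -1.0]
opening: 0.995
grasp_force: 0.0
```

move_arm(plan=[0,0,0,0,0,0,0,0,0,0,0,0])

```text
time_s: 10.62
eef_pos: [0.5212, -0.2002, 0.257]
eef_rot: [0.273, 0.645, 0.662, -0.266]
wrist_force: [1.0, -0.5, 0.1]
opening: 0.993
grasp_force: 0.0
```

Run:
```python
from h import *
o=ctrl.get_obs(); print(o["eef_pos"],o["q"].round(2),ctrl.get_obs()["time_s"])
M=rot(o["eef_rot"]); print(M.round(3))
a=np.deg2rad(1.6); x=np.array([np.cos(a),np.sin(a),0]); yv=np.array([-np.sin(a),np.cos(a),0])
z=(-yv-[0,0,1])/2**.5; T=np.column_stack([np.cross(x,z),x,z])
print(R.from_matrix(T@M.T).as_rotvec())
# dock from guide tops (top camera, first picture): dump crop colours along two rows in dock frame
c=ctrl.camera("top"); g=cv2.cvtColor(c["pixels"],cv2.COLOR_RGB2GRAY); 
ang=np.deg2rad(-11); X=np.array([np.cos(ang),np.sin(ang)]);Y=np.array([-X[1],X[0]]); O=np.array([.551,.3273])
for dx in(-.03,0,.03):
    print(dx,[int(np.mean([cv2.getRectSubPix(g,(1,1),proj(c,[*(O+X*(dx+e)+Y*dy),.01]))[0,0] for e in(-.01,-.005,0,.005,.01)])) for dy in np.arange(-.06,.0601,.004)])
```

```text
[ 0.52118932 -0.20020541  0.25704771] [-0.18  0.12  1.82 -0.85  1.17  0.13] 10.625
[[-0.018  1.     0.018]
 [ 0.709  0.025 -0.705]
 [-0.705  0.    -0.709]]
[-0.00266782  0.00012926  0.00254725]
-0.03 [108, 107, 94, 72, 78, 77, 77, 59, 45, 62, 78, 78, 78, 78, 77, 77, 78, 80, 79, 79, 78, 73, 47, 45, 66, 78, 80, 82, 100, 107, 107]
0 [107, 107, 93, 74, 80, 80, 78, 56, 45, 67, 78, 79, 78, 78, 78, 79, 79, 80, 79, 79, 81, 73, 46, 44, 69, 78, 70, 44, 86, 107, 107]
0.03 [107, 106, 90, 76, 80, 79, 78, 54, 45, 67, 79, 80, 79, 80, 79, 79, 79, 80, 80, 80, 80, 73, 45, 47, 72, 80, 81, 83, 102, 106, 106]
```

move_arm(plan=[0,-0.68,-1,0,0,0.002,0,-0.68,-1.9,0,0,0.002,0,-0.68,-2.31,0,0,0.002,0,-0.68,-2.31,0,0,0.002,0,-1.0,-2.63,0,0,0.002,0,-1.4,-3.03,0,0,0.002,0,-1.7,-3.33,0,0,0.002,0,-1.81,-3.44,0,0,0.002,0,-1.81,-3.44,0,0,0.002])

```text
time_s: 11.8
eef_pos: [0.5212, -0.29, 0.0851]
eef_rot: [0.274, 0.644, 0.663, -0.266]
wrist_force: [-0.2, -0.8, 0.3]
opening: 0.993
grasp_force: 0.0
```

move_arm(plan=[0,0,0,0,0,0,0,0,0,0,0,0,0,0,0,0,0,0,0,0,0,0,0,0,0,0,0,0,0,0,0,0,0,0,0,0], grip=40)

```text
time_s: 12.55
eef_pos: [0.5218, -0.2891, 0.0857]
eef_rot: [0.274, 0.644, 0.663, -0.266]
wrist_force: [-2.6, 5.3, 6.1]
opening: 0.742
grasp_force: 66.7
```

move_arm(plan=[0,0,0.6,0,0,0,0,0,1.5,0,0,0,0,0,2.5,0,0,0,0,0,3.4,0,0,0,0,0,3.4,0,0,0])

```text
time_s: 13.18
eef_pos: [0.5232, -0.2898, 0.2589]
eef_rot: [0.277, 0.644, 0.662, -0.264]
wrist_force: [-0.0, 0.5, -4.4]
opening: 0.741
grasp_force: 69.3
```

Run:
```python
from h import *
o=ctrl.get_obs(); print(o["eef_pos"],o["q"].round(2))
M=rot(o["eef_rot"])
a=np.deg2rad(-11.2); x=np.array([np.cos(a),np.sin(a),0]); z=np.array([0,0,-1.])
T=np.column_stack([np.cross(x,z),x,z]); print(R.from_matrix(T@M.T).as_rotvec(),(np.array([.5392,.3296,.25])-o["eef_pos"])/.05)
```

```text
[ 0.52317733 -0.28980519  0.25886307] [-0.35  0.13  1.81 -0.86  1.04  0.01]
[ 0.78509032 -0.05853646 -0.21057328] [ 0.32045348 12.38810381 -0.17726133]
```

move_arm(plan=[0.32,1,0,0.1,-0.007,-0.027,0.32,2,0,0.25,-0.018,-0.067,0.32,3,0,0.4,-0.03,-0.108,0.32,4,0,0.55,-0.04,-0.148,0.32,5,0,0.7,-0.052,-0.189,0.32,6,0,0.785,-0.058,-0.21,0.32,7,0,0.785,-0.058,-0.21,0.32,8,0,0.785,-0.058,-0.21,0.32,9,0,0.785,-0.058,-0.21,0.32,10,0,0.785,-0.058,-0.21])

```text
time_s: 14.42
eef_pos: [0.5357, 0.2116, 0.2515]
eef_rot: [-0.004, 0.771, 0.636, -0.003]
wrist_force: [0.8, -1.0, -3.7]
opening: 0.74
grasp_force: 69.5
```

move_arm(plan=[0,1,0,0,0,0,0,1.9,0,0,0,0,0,2.39,0,0,0,0,0,2.39,0,0,0,0,0,2.39,0,0,0,0])

```text
time_s: 15.05
eef_pos: [0.5364, 0.329, 0.2524]
eef_rot: [-0.003, 0.771, 0.637, -0.003]
wrist_force: [0.3, 0.8, -3.9]
opening: 0.736
grasp_force: 69.5
```

Run:
```python
from h import *
o=ctrl.get_obs(); print(o["eef_pos"],o["q"].round(2))
M=rot(o["eef_rot"]); print(M.round(4))
a=np.deg2rad(-11.2); x=np.array([np.cos(a),np.sin(a),0]); z=np.array([0,0,-1.])
T=np.column_stack([np.cross(x,z),x,z]); print(R.from_matrix(T@M.T).as_rotvec(),(np.array([.5392,.3296,.125])-o["eef_pos"])/.05)
c=ctrl.camera("scene"); save(c,"s4.png",(350,80,490,260),3.3)
```

```text
[0.53641096 0.32901946 0.25240122] [0.36 0.29 1.43 0.   1.43 0.55]
[[ 1.894e-01  9.819e-01 -8.700e-03]
 [ 9.819e-01 -1.894e-01  1.100e-03]
 [-6.000e-04 -8.800e-03 -1.000e+00]]
[-0.00114665 -0.00873445 -0.00492229] [ 0.05578089  0.01161088 -2.54802436]
```

View pics/s4.png

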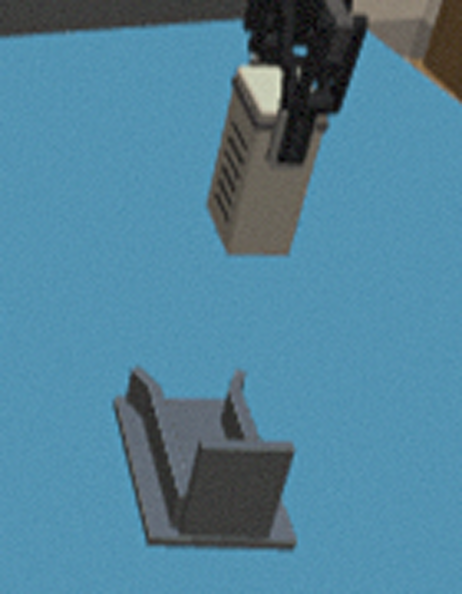

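The module hangs upright over the dock. The bottom edge of its rear face runs from crop (230,253) to (289,253). I'll get the lateral offset from that edge and level the tool.

Run:
```python
from h import *
c=ctrl.camera("scene"); o=ctrl.get_obs()
h=cv2.cvtColor(c["pixels"],cv2.COLOR_RGB2HSV); m=((h[...,1]<100)).astype(np.uint8)*255
z=np.zeros_like(m);z[110:165,405:460]=m[110:165,405:460]
for r in(135,140,145,150,153,155,156,157): 
    k=np.where(z[r])[0]; print(r,(k.min(),k.max()) if len(k) else 0)
a=np.deg2rad(-11.2); X=np.array([np.cos(a),np.sin(a)]);Y=np.array([-X[1],X[0]])
zb=o["eef_pos"][2]-.0585
for p in((420.0,156.5),(437.5,156.8)):
    w=cast(c,*p,zb)[:2]-o["eef_pos"][:2]; print(w@X,w@Y)
g=cv2.cvtColor(c["pixels"],cv2.COLOR_RGB2GRAY)
# dock: plate top corners z=.09 at dock x=.07..,y=?
for p in((201,440),(292,446)):
    w=cast(c,350+p[0]/3.3,80+p[1]/3.3,.09)[:2]-[.551,.3273]; print("plate",w@X,w@Y)
for p in((148,543),(296,547)):
    w=cast(c,350+p[0]/3.3,80+p[1]/3.3,0)[:2]-[.551,.3273]; print("base",w@X,w@Y)
```

```text
135 (np.int64(414), np.int64(443))
140 (np.int64(413), np.int64(441))
145 (np.int64(414), np.int64(440))
150 (np.int64(416), np.int64(439))
153 (np.int64(417), np.int64(438))
155 (np.int64(418), np.int64(437))
156 (np.int64(419), np.int64(437))
157 (np.int64(434), np.int64(435))
0.027903169984706096 -0.014992998874253066
0.028011486851598856 0.020869962140673572
plate 0.07347039200241351 -0.026604112548664013
plate 0.07749983346206493 0.030319204752924336
base 0.07641117546562598 -0.0457668738298068
base 0.07643419195382148 0.05446739699811389
```

move_arm(plan=[0.06,0.01,-1,-0.001,-0.009,-0.005,0.06,0.01,-1.9,-0.001,-0.009,-0.005,0.06,0.01,-2.5,-0.001,-0.009,-0.005,0.06,0.01,-2.8,-0.001,-0.009,-0.005,0.06,0.01,-2.8,-0.001,-0.009,-0.005,0.06,0.01,-2.8,-0.001,-0.009,-0.005])

```text
time_s: 15.9
eef_pos: [0.5416, 0.3307, 0.1167]
eef_rot: [0.001, 0.773, 0.635, 0.004]
wrist_force: [0.4, -0.2, -4.2]
opening: 0.739
grasp_force: 69.5
```

Run:
```python
from h import *
o=ctrl.get_obs(); print(o["eef_pos"]); M=rot(o["eef_rot"]); print(M[:,2].round(4),np.rad2deg(np.arctan2(M[1,1],M[0,1])))
a=np.deg2rad(-11.2); X=np.array([np.cos(a),np.sin(a)]);w=o["eef_pos"][:2]-[.551,.3273];print(w@X,w@[-X[1],X[0]])
c=ctrl.camera("scene"); save(c,"s5.png",(370,160,460,260),6)
```

```text
[0.54155535 0.33067256 0.11666776]
[ 0.0065  0.0034 -1.    ] -11.197715078941885
-0.009919843681937848 0.001473856926441329
```

View pics/s5.png

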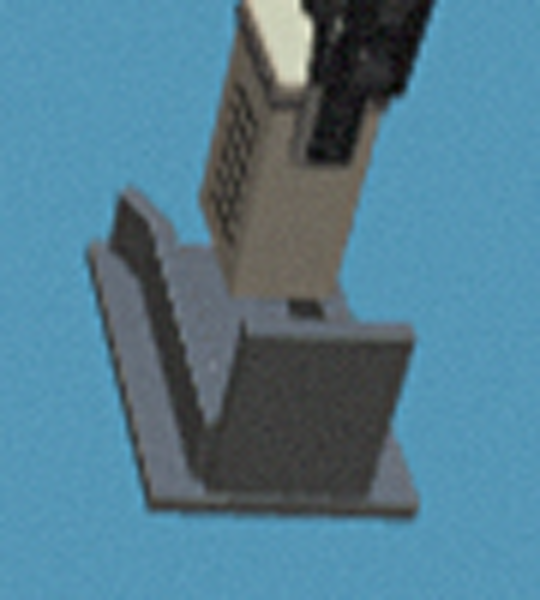

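The module is above the floor between the guides, with its bottom edge at (230-335, 297) in the crop. It hangs about 1.5 mm towards +y, so I'll correct that and lower it.

move_arm(plan=[-0.03,-0.03,0,0.003,-0.006,0,-0.03,-0.03,-0.3,0.003,-0.006,0,-0.03,-0.03,-0.6,0.003,-0.006,0,-0.03,-0.03,-0.8,0.003,-0.006,0,-0.03,-0.03,-0.86,0.003,-0.006,0,-0.03,-0.03,-0.86,0.003,-0.006,0])

```text
time_s: 16.7
eef_pos: [0.5387, 0.3289, 0.0714]
eef_rot: [0.001, 0.773, 0.635, 0.005]
wrist_force: [0.7, 0.0, -4.1]
opening: 0.743
grasp_force: 69.6
```

Run:
```python
from h import *
o=ctrl.get_obs(); print(o["eef_pos"],o["wrist_force"]); M=rot(o["eef_rot"]); print(M[:,2].round(4),np.rad2deg(np.arctan2(M[1,1],M[0,1])))
a=np.deg2rad(-11.2); X=np.array([np.cos(a),np.sin(a)]);w=o["eef_pos"][:2]-[.551,.3273];print(w@X,w@[-X[1],X[0]])
```

```text
[0.53867262 0.32892655 0.07142356] [ 0.67239227  0.02862531 -4.05315378]
[ 0.0092  0.0052 -0.9999] -11.175667942580057
-0.012408540374033798 -0.0007988299897421417
```

move_arm(plan=[0,0.01,-0.02,-0.005,0.009,0,0,0.01,-0.04,-0.005,0.009,0,0,0.01,-0.06,-0.005,0.009,0,0,0.01,-0.06,-0.005,0.009,0])

```text
time_s: 17.2
eef_pos: [0.539, 0.3295, 0.0692]
eef_rot: [0.0, 0.773, 0.635, 0.001]
wrist_force: [-1.0, 0.1, -2.7]
opening: 0.738
grasp_force: 69.7
```

move_arm(plan=[0,0,-0.02,0,0,0,0,0,-0.02,0,0,0])

```text
time_s: 17.45
eef_pos: [0.539, 0.3296, 0.0692]
eef_rot: [0.0, 0.773, 0.635, 0.001]
wrist_force: [-3.5, -0.9, 5.6]
opening: 0.744
grasp_force: 70.8
```

move_arm(plan=[0,0,0,0,0,0,0,0,0,0,0,0,0,0,0,0,0,0,0,0,0,0,0,0,0,0,0,0,0,0,0,0,0,0,0,0], grip=85)

```text
time_s: 18.2
eef_pos: [0.5387, 0.3294, 0.0677]
eef_rot: [0.0, 0.773, 0.635, 0.0]
wrist_force: [-0.5, -0.3, -0.9]
opening: 0.994
grasp_force: 0.0
```

move_arm(plan=[0,0,0.3,0,0,0,0,0,0.7,0,0,0,0,0,1.3,0,0,0,0,0,2,0,0,0,0,0,2.4,0,0,0,0,0,2.4,0,0,0])

```text
time_s: 18.95
eef_pos: [0.54, 0.3299, 0.1906]
eef_rot: [0.001, 0.773, 0.635, 0.003]
wrist_force: [-0.9, 0.0, -0.2]
opening: 0.995
grasp_force: 0.0
```

Run:
```python
from h import *
o=ctrl.get_obs(); print(o["eef_pos"],o["wrist_force"],o["q"].round(2))
c=ctrl.camera("scene"); im=c["pixels"][155:260,370:460,::-1]
cv2.imwrite("pics/s6.png",cv2.resize(im,None,fx=5,fy=5,interpolation=2))
```

```text
[0.54004471 0.32994719 0.19056138] [-0.92290819  0.0025439  -0.20254247] [0.36 0.34 1.5  0.   1.3  0.56]
```

View pics/s6.png

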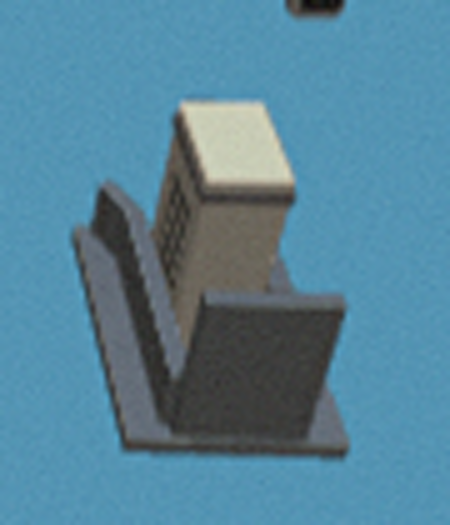

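The module stands upright between the guides and released. Its top is at (235,150) in the crop and it is short of the plate. Next I'll turn the tool 90°, tilt the tip forward, and go down in front of the panel.

Run:
```python
from h import *
o=ctrl.get_obs(); M=rot(o["eef_rot"]); a=np.deg2rad(-11.2); X=np.array([np.cos(a),np.sin(a),0]);Y=np.array([-X[1],X[0],0]);t=np.deg2rad(15)
z=np.sin(t)*X-np.cos(t)*np.array([0,0,1]); T=np.column_stack([np.cross(Y,z),Y,z])
print(R.from_matrix(T@M.T).as_rotvec(), (np.r_[np.array([.551,.3273])-.11*X[:2],.19]-o["eef_pos"])/.05)
```

```text
[-0.24370282 -0.16083988  1.56025182] [-1.91770944  0.38260677  0.03054618]
```

move_arm(plan=[-0.5,0.1,0.2,-0.028,-0.018,0.178,-1,0.2,0.2,-0.056,-0.037,0.356,-1.5,0.3,0.2,-0.083,-0.055,0.534,-1.92,0.38,0.2,-0.111,-0.073,0.712,-1.92,0.38,0.2,-0.139,-0.092,0.89,-1.92,0.38,0.2,-0.167,-0.11,1.068,-1.92,0.38,0.2,-0.195,-0.129,1.246,-1.92,0.38,0.2,-0.223,-0.147,1.424,-1.92,0.38,0.2,-0.244,-0.161,1.56,-1.92,0.38,0.2,-0.244,-0.161,1.56], grip=0)

```text
time_s: 20.25
eef_pos: [0.4415, 0.3478, 0.1959]
eef_rot: [0.129, 0.097, 0.987, -0.014]
wrist_force: [-0.0, 0.7, 0.0]
opening: -0.003
grasp_force: 0.0
```

move_arm(plan=[0,0,-1,0,0,0,0,0,-1.9,0,0,0,0,0,-2.6,0,0,0,0,0,-2.9,0,0,0,0,0,-2.9,0,0,0])

```text
time_s: 20.88
eef_pos: [0.4422, 0.348, 0.0517]
eef_rot: [0.129, 0.098, 0.987, -0.014]
wrist_force: [0.5, 0.1, -0.7]
opening: -0.002
grasp_force: 0.0
```

Run:
```python
from h import *
o=ctrl.get_obs(); M=rot(o["eef_rot"]); a=np.deg2rad(-11.2); X=np.array([np.cos(a),np.sin(a)]);w=o["eef_pos"][:2]-[.551,.3273];print(w@X,w@[-X[1],X[0]],o["eef_pos"],o["wrist_force"],M.round(3))
```

```text
-0.1107533966473516 -0.00087030014113242 [0.44218684 0.34795839 0.05170021] [ 0.53350884  0.06627045 -0.65405403] [[-0.948  0.196  0.252]
 [ 0.189  0.981 -0.053]
 [-0.258 -0.003 -0.966]]
```

move_arm(plan=[0,0,-0.12,0,0,0,0.3,-0.06,-0.12,0,0,0,0.6,-0.12,-0.12,0,0,0,0.8,-0.158,-0.12,0,0,0,0.9,-0.178,-0.12,0,0,0,0.98,-0.194,-0.12,0,0,0,1.04,-0.206,-0.12,0,0,0,1.1,-0.218,-0.12,0,0,0,1.16,-0.23,-0.12,0,0,0,1.22,-0.242,-0.12,0,0,0])

```text
time_s: 22.12
eef_pos: [0.5032, 0.3364, 0.0466]
eef_rot: [0.13, 0.097, 0.987, -0.014]
wrist_force: [-3.9, 0.1, 1.8]
opening: -0.002
grasp_force: 1.8
```

Run:
```python
from h import *
o=ctrl.get_obs(); a=np.deg2rad(-11.2); X=np.array([np.cos(a),np.sin(a)]);w=o["eef_pos"][:2]-[.551,.3273];print(w@X,w@[-X[1],X[0]],o["eef_pos"],o["wrist_force"])
```

```text
-0.0486242262780509 -0.00032253861772554344 [0.50323917 0.3364281  0.04661725] [-3.94488561  0.08686807  1.75428494]
```

move_arm(plan=[0.05,-0.01,0,0,0,0,0.1,-0.02,0,0,0,0,0.15,-0.03,0,0,0,0,0.2,-0.04,0,0,0,0,0.25,-0.05,0,0,0,0,0.3,-0.06,0,0,0,0])

```text
time_s: 22.88
eef_pos: [0.5189, 0.3332, 0.0467]
eef_rot: [0.13, 0.097, 0.987, -0.013]
wrist_force: [-2.2, 0.2, -1.0]
opening: 0.002
grasp_force: 1.3
```

Run:
```python
from h import *
o=ctrl.get_obs(); a=np.deg2rad(-11.2); X=np.array([np.cos(a),np.sin(a)]);w=o["eef_pos"][:2]-[.551,.3273];print(w@X,w@[-X[1],X[0]],o["eef_pos"],o["wrist_force"])
c=ctrl.camera("scene"); save(c,"s7.png",(360,120,470,260),4)
```

```text
-0.03262339822009589 -0.0004021909066916621 [0.51891979 0.33324205 0.04672659] [-2.18615252  0.19435313 -0.95155684]
```

View pics/s7.png

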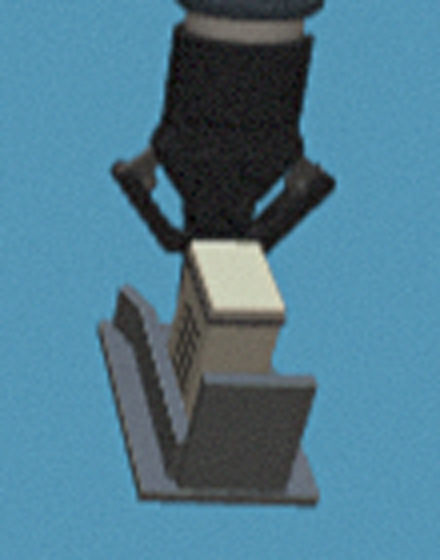

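The module is sliding upright towards the plate, with its top at (238,280) in the crop and level. I'll keep pushing slowly until the force rises.

move_arm(plan=[0.05,-0.01,0,0,0,0,0.1,-0.02,0,0,0,0,0.15,-0.03,0,0,0,0,0.2,-0.04,0,0,0,0,0.25,-0.05,0,0,0,0,0.3,-0.06,0,0,0,0,0.35,-0.07,0,0,0,0,0.4,-0.08,0,0,0,0])

```text
time_s: 23.92
eef_pos: [0.5389, 0.3293, 0.0468]
eef_rot: [0.13, 0.097, 0.987, -0.013]
wrist_force: [-2.4, 0.9, -0.6]
opening: 0.0
grasp_force: 1.2
```

move_arm(plan=[0.04,-0.008,0,0,0,0,0.08,-0.016,0,0,0,0])

```text
time_s: 24.18
eef_pos: [0.5429, 0.3285, 0.0468]
eef_rot: [0.13, 0.097, 0.987, -0.013]
wrist_force: [-2.7, 0.7, -0.5]
opening: -0.001
grasp_force: 1.2
```

move_arm(plan=[0.03,-0.006,0,0,0,0,0.03,-0.006,0,0,0,0])

```text
time_s: 24.42
eef_pos: [0.5445, 0.3281, 0.0468]
eef_rot: [0.13, 0.097, 0.987, -0.013]
wrist_force: [-0.4, 0.7, -0.6]
opening: 0.004
grasp_force: 0.6
```

Run:
```python
from h import *
o=ctrl.get_obs(); a=np.deg2rad(-11.2); X=np.array([np.cos(a),np.sin(a)]);w=o["eef_pos"][:2]-[.551,.3273];print(w@X,w@[-X[1],X[0]],o["eef_pos"],o["wrist_force"])
```

```text
-0.006558290899899848 -0.00043834211522621685 [0.54448147 0.32814385 0.04681095] [-0.44878831  0.72381201 -0.59817489]
```

Still only sliding friction, so I'll go on in 1 mm steps.

move_arm(plan=[0.02,-0.004,0,0,0,0,0.04,-0.008,0,0,0,0])

```text
time_s: 24.68
eef_pos: [0.5462, 0.3278, 0.0468]
eef_rot: [0.13, 0.097, 0.987, -0.013]
wrist_force: [-1.9, 0.4, -0.4]
opening: -0.0
grasp_force: 1.2
```

move_arm(plan=[0.02,-0.004,0,0,0,0,0.04,-0.008,0,0,0,0])

```text
time_s: 24.92
eef_pos: [0.5483, 0.3274, 0.0468]
eef_rot: [0.13, 0.097, 0.987, -0.013]
wrist_force: [-2.1, 0.1, -0.5]
opening: 0.0
grasp_force: 1.2
```

move_arm(plan=[0.02,-0.004,0,0,0,0,0.04,-0.008,0,0,0,0])

```text
time_s: 25.18
eef_pos: [0.5491, 0.3273, 0.0466]
eef_rot: [0.129, 0.097, 0.987, -0.014]
wrist_force: [-10.6, 1.9, 7.0]
opening: -0.006
grasp_force: 5.4
```

The force rose to 10.6 N at the expected place, so the module is home. Backing off.

move_arm(plan=[-0.1,0.02,0,0,0,0,-0.3,0.06,0,0,0,0,-0.8,0.16,0,0,0,0,-1.5,0.3,0,0,0,0,-2,0.4,0,0,0,0,-2,0.4,1,0,0,0,-2,0.4,2,0,0,0,-2,0.4,2,0,0,0,-2,0.4,2,0,0,0])

```text
time_s: 26.3
eef_pos: [0.4499, 0.3469, 0.1467]
eef_rot: [0.131, 0.097, 0.987, -0.013]
wrist_force: [-1.0, 0.0, -1.0]
opening: 0.002
grasp_force: 0.0
```

Run:
```python
from h import *
c=ctrl.camera("scene"); h=cv2.cvtColor(c["pixels"],cv2.COLOR_RGB2HSV)
m=((h[...,1]<80)&(h[...,2]>185)).astype(np.uint8)*255; z=np.zeros_like(m); z[160:240,370:460]=m[160:240,370:460]
k=max(cv2.findContours(z,0,2)[0],key=cv2.contourArea); a=np.deg2rad(-11.2); X=np.array([np.cos(a),np.sin(a)]);Y=np.array([-X[1],X[0]])
for p in cv2.boxPoints(cv2.minAreaRect(k)).tolist()+[q.tolist() for q in cv2.approxPolyDP(k,2,True)[:,0]]:
    w=cast(c,*p,.11)[:2]-[.551,.3273]; print(np.round(p),w@X,w@Y)
```

```text
[411. 189.] 0.011903320580319116 -0.01788483869568863
[433. 189.] 0.01024131210306473 0.030611214434716406
[433. 205.] 0.06851567345842341 0.01649986864278254
[411. 205.] 0.0701731778567724 -0.02963006931150816
[411 189] 0.011903320580319116 -0.01788483869568863
[416 204] 0.06632252235551242 -0.01840299591610649
[433 205] 0.06851567345842341 0.01649986864278254
[427 189] 0.010694128150988068 0.017398411119373503
```

```bash
python3 -c "
from h import *
print(ctrl.hand_in())"
```

```text
the job is handed in; nothing more can be done
None
```

The module was parked on the rest and let go, stood upright in the dock, then pushed back until the force rose at the back plate. The last camera measurement shows it upright and home, and the job is handed in at about 26 s; no verdict came back.

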